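# Load an empty spool on the bench winder

### The job

Make the bench winder ready: put the empty spool over its upright spindle and, pressing only lightly and never forcing it down on the platter's two drive pins, turn it until the pins drop into its slots and its lower flange lies flush on the platter. Then slip the hold-down cap over the end of the spindle so that it sits on the spool, and let go. Leave the circuit board, the flux tin and the bottle where they are.

Things in the scene. Friction and masses are not known exactly. Their poses are not given: they have to be found in the camera images.
- winder: Bench coil winder, fixed: grey box 90 x 165 mm, 46 mm high, controls on its right half, with a steel platter (68 mm diameter) and upright spindle on top. Origin: on the spindle axis at bench height, z up; the box spans x -45..45, y -125..40 mm. Platter, pins and spindle turn together, to any start angle (not measured), against a brake of about 0.3 N m.
- seat (a point): Middle of the platter's flat top, 56 mm above the bench. Two steel drive pins, 6 mm diameter, 7 mm high, stand on the platter 180 degrees apart, each 21 mm from the axis, at an unmeasured angle (visible from above until covered). A spool resting on them with 2 to 5 N slides round over them; pressed hard it drags the braked platter round with it.
- spindle_end (a point): Top end of the steel spindle on its axis, 69 mm above the platter; the spindle is 10 mm in diameter, its last 7 mm tapering to 5 mm.
- spool: Empty white plastic spool, loose, upright, 70 g, 45 mm high: two flanges 60 mm diameter, 5 mm thick, on a 30 mm core, 12 mm bore through. Origin: centre of underside, z up. Each flange has 4 slots 11 mm wide from the core to 27 mm radius, along its +-x and +-y: fits every quarter turn, about 6 degrees of play each way. Origin 7 mm above point seat when on the pins, level with it when home.
- cap: Hold-down cap, loose, bare metal, upright, 60 g, 33 mm high: ribbed round grip 28 mm in diameter on a foot 36 mm in diameter and 5 mm high. Blind bore from below, 12.4 mm diameter, 26 mm deep. Origin: centre of underside, z up. On the seated spool its origin is 45 mm above point seat.
- pcb_main: Bystander: green circuit board on short standoffs, 46 x 62 x 18 mm, lying on the bench. Origin: centre of the underside.
- flux_tin: Bystander: round tin, 57 mm diameter, 21 mm high. Origin: centre of the underside.
- ipa_bottle: Bystander: upright squeeze bottle with a pointed spout, 42 mm diameter, 129 mm high. Origin: centre of the underside.
Things that resemble listed ones, but are neither listed nor needed, are in the scene too. Several things look just like the cap: the one meant starts farthest from the robot's base.

How it is judged (in metres and radians):
On the way, in this order (a step that is already met when the one before it is completed fails the run):
1. the spool has dropped over the drive pins and lies flush on the platter (horizontal distance between spool and winder below 0.005 m and z of spool in the frame of seat between -0.003 and 0.0025 m and angle between spool's own z axis and vertical below 0.05 rad), for 0.2 s.
2. the cap sits on the spool, over the spindle (horizontal distance between cap and winder below 0.005 m and z of cap in the frame of seat below 0.048 m and angle between cap's own z axis and vertical below 0.07 rad), for 0.2 s.
At the end, for the whole second after the job is handed in: The spool is on the spindle (within 5 mm), upright (0.05 rad) and flush on the platter (within 2.5 mm), pins in its slots; the cap is over the spindle (within 5 mm), upright (0.07 rad) and down on the spool (within 3 mm); both released and at rest (all of step 1 and all of step 2 and z of cap in the frame of seat above 0.042 m and linear speed of each of spool, cap below 0.02 m/s); the robot touches nothing.
It fails at once if the spool is forced against the winder with more than 30 N (contact force between spool and winder above 30 N).
It fails at once if the circuit board is shifted by more than 20 mm (distance of pcb_main from where it was at the start of the episode above 0.02 m).
It fails at once if the flux tin is shifted by more than 20 mm (distance of flux_tin from where it was at the start of the episode above 0.02 m).
It fails at once if the bottle is shifted by more than 20 mm (distance of ipa_bottle from where it was at the start of the episode above 0.02 m).
It fails at once if the bottle is tipped (angle between ipa_bottle's own z axis and vertical above 0.3 rad).
It also fails if it takes over 64 s, if anything falls off the work surface, if the arm or the gripper's body presses on something with over 40 N, if the wrist force passes 120 N, or if a joint passes its speed limit or range.

### The arm

A 6-joint arm with a two-finger parallel gripper is mounted at the origin on a cart in front of the work surface, level with it; the furniture and walls round the work are solid. World frame = base frame: x ahead of the robot, y to its left, z up, the work surface at z = 0. Lengths are in mm, angles in degrees, forces in N, time in s.
With the tool pointing down it reaches from about 150 to 775 mm from the base axis. Payload 6.1 kg.
Tool frame: the origin (TCP) lies at the very end of the fingers, on their centre line; the grasp point (between the pads) lies 19 mm behind it; z points along the fingers, y is the line along which they close (so a half turn about z gives the same grasp; the last joint's range is limited). The gripper opens to 85 mm and grips with 20 to 120 N. Pads are 22 mm wide; open, the fingers measure 114 mm over their backs; the gripper's body (76 mm by 85 mm) begins 54 mm behind the grasp point. The pads swing forward as they close: fully open they stand 13 mm farther back than shut.
Start: joints at [-64.744, 7.208, -2.269, 80.523, 0, 90], TCP at [223.99, -474.802, 231.295] pointing down, gripper open.
Joint ranges: [-155.77, 155.77], [-54.66, 111.73], [-72.52, 77.12], [-102.08, 115.82], [-83.92, 84.16], [-180, 180]. Speed limits (degrees/s): [136.94, 136.94, 172.46, 180, 180, 180].

### API

Orientations are given as a 3x3 rotation matrix whose columns are the frame's x, y, z axes.
In Python, from station import arm gives the robot as it stands. The module is installed in compiled form; this text tells all that it offers.
- The arm moves only by the shell command python3 -m inch 'ROWS' [OPENING] [FORCE]. ROWS is JSON, a list of rows, each an object with "delta_pos": the shift along the tool's x, y, z in units of 25 mm (1.0 is 25 mm), a list of three; "delta_rot": the turn, a rotation vector about the tool's x, y, z in units of 5 degrees (1.0 is 5 degrees), a list of three. In form: [{"delta_pos": [x, y, z], "delta_rot": [wx, wy, wz]}, ...]. A call has 1 to 20 rows; each row is the pose to reach, as a shift and turn from the pose commanded when the call began, along the tool's axes at that moment; what a row does not reach only later rows make up. A row lasts 1/8 s, in which the tool goes at most 62.5 mm and 10.7 degrees, less where a joint would pass 70% of its speed; a pose out of reach is approached as far as the arm can. A call with a gripper value outside its range is refused whole. OPENING is the closure, from 0 (fully open) to 1 (shut), set as the call begins (- or left out, the last holds). The fingers move at their own pace and stop on an object; FORCE is the grip in N (left out, the last holds). Time passes only in rows, so rows that repeat a pose let the fingers close. It gives the time, the measured TCP pose, the force, the opening and the grip force at its end, in the units of the state.
- arm.read_state(): the state, without advancing time (a new reading comes with each control period).
- arm.snapshot(name): name is "scene" or "side" or "wrist"; returns a dict with "image" (400x640x3 uint8, red, green, blue), "intrinsics" (3x3 intrinsics, pixels), "T" (4x4, takes a point from camera to world coordinates). Camera axes: x right, y up, looking along -z (the intrinsics and any distortion apply to the point x, -y, -z); pixel columns grow to the right and rows downward; lengths in mm; the calibration is good to about 2 mm. A picture is of the moment at which its call begins. There is no depth.
- arm.hand_in(): hands the job in; it is judged then, once.
The state is a dict: "time": time; "qpos": joint angles; "joint_vel": joint speeds; "effort": joint torques, N m; "eef_pos": TCP position; "tcp_rot": TCP orientation; "force": force on the tool from outside, world axes, zero at the start; "torque": the same for the moment, N m; "gripper_width": finger opening in mm; "gripper_force": force on a finger pad.
Only numpy, scipy, OpenCV 4.12 (cv2) and the standard library are available. Lean on these libraries where they do the work, as an engineer would, in place of code of your own. Each camera call takes 0.05 s, during which the arm holds its last target. There are 200 camera calls.

## Working session

There is one attempt and no reset: what is moved stays moved. The work goes in short steps, Python scripts to look and compute and a shell command to move; the robot and the scene stay as the last step left them, time stands still between calls to the robot, and variables do not carry over. Pictures are saved under pics/ and viewed, at most 10 in all, crops included, and the job is handed in when it is done.

```bash
mkdir -p pics
cat > h.py <<'E'
import numpy as np, cv2
from station import arm
def snap(n,f):
    s=arm.snapshot(n); cv2.imwrite(f,cv2.cvtColor(s["image"],cv2.COLOR_RGB2BGR)); np.savez(f[:-4],**s); return s
def ray(s,u,v):
    K=s["intrinsics"];T=s["T"]; d=np.linalg.solve(K,[u,v,1.]); d=T[:3,:3]@(d*[1,-1,-1]); return T[:3,3],d
def onz(s,u,v,z):
    o,d=ray(s,u,v); return o+d*(z-o[2])/d[2]
def proj(s,p):
    T=s["T"]; c=T[:3,:3].T@(np.array(p,float)-T[:3,3]); c=s["intrinsics"]@(c*[1,-1,-1]); return c[:2]/c[2]
def two(s1,p1,s2,p2):
    o1,d1=ray(s1,*p1);o2,d2=ray(s2,*p2)
    a=np.linalg.lstsq(np.c_[d1,-d2],o2-o1,rcond=None)[0]; A=o1+a[0]*d1;B=o2+a[1]*d2
    return (A+B)/2,np.linalg.norm(A-B)
E
python3 - <<'E'
from h import *
for n in("scene","side","wrist"):
    s=snap(n,f"pics/{n}0.png"); print(n,s["T"].round(2).tolist(),s["intrinsics"].tolist())
a=cv2.imread("pics/scene0.png");b=cv2.imread("pics/side0.png")
print({k:np.round(v,2).tolist() for k,v in arm.read_state().items()})
E
```

```text
scene [[0.73, 0.48, -0.48, 125.85], [-0.68, 0.53, -0.51, -775.74], [0.01, 0.7, 0.71, 687.17], [0.0, 0.0, 0.0, 1.0]] [[367.58337562392103, 0.0, 322.2653681895188], [0.0, 367.58337562392103, 198.8545298718527], [0.0, 0.0, 1.0]]
side [[-0.93, 0.16, -0.34, 211.24], [-0.38, -0.33, 0.87, 502.51], [0.02, 0.93, 0.36, 470.46], [0.0, 0.0, 0.0, 1.0]] [[448.28242011709574, 0.0, 323.48022297621765], [0.0, 448.28242011709574, 198.42066740037416], [0.0, 0.0, 1.0]]
wrist [[0.42, 0.87, 0.24, 286.53], [-0.91, 0.41, 0.11, -446.56], [-0.0, -0.27, 0.96, 373.76], [0.0, 0.0, 0.0, 1.0]] [[281.2347068924827, 0.0, 317.8570313312792], [0.0, 281.2347068924827, 199.67350309518588], [0.0, 0.0, 1.0]]
{'time': 0.15, 'qpos': [-64.74, 7.24, -2.31, 80.52, -0.0, 90.0], 'joint_vel': [0.07, -0.06, 0.25, 0.09, 0.11, -0.02], 'effort': [0.0, -43.63, 35.31, 0.01, 0.0, 0.0], 'eef_pos': [223.87, -474.54, 230.69], 'tcp_rot': [[0.9, 0.43, -0.0], [0.43, -0.9, 0.0], [-0.0, -0.0, -1.0]], 'force': [-0.35, 0.29, 0.25], 'torque': [-0.0, 0.0, 0.0], 'gripper_force': 0.0, 'gripper_width': 85.28}
```

View pics/scene0.png

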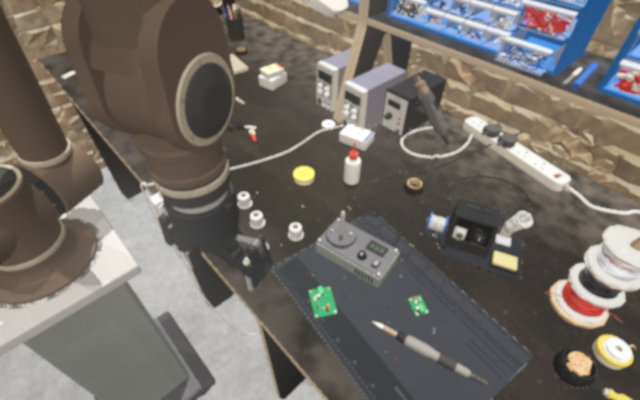

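View pics/side0.png

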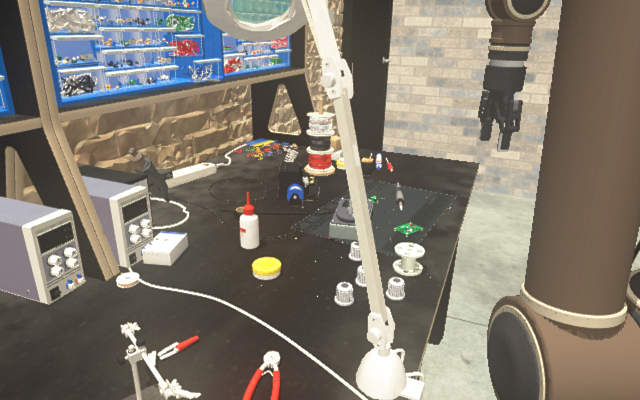

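The scene view shows the winder (spindle about (343,215)) and three caps at (243,199), (257,218) and (295,231). The arm hides the spool. The side view shows the white spool at (408,258) and four cap-like pieces at (344,293), (362,275), (356,251) and (396,288).

Run:
```python
from h import *
A=np.load("pics/scene0.npz");B=np.load("pics/side0.npz")
for p in [(243,199),(257,218),(295,231)]:
    q=onz(A,*p,16); print("scene cap",p,q.round(0),np.hypot(*q[:2]).round(),"-> side",proj(B,q).round())
for p in [(344,293),(362,275),(356,251),(396,288),]:
    q=onz(B,*p,16); print("side cap",p,q.round(0),np.hypot(*q[:2]).round(),"-> scene",proj(A,q).round())
q=onz(B,408,258,22);print("spool",q.round(),proj(A,q).round())
for n,s,p,z in [("pcb",A,(322,301),15),("pcb2",A,(418,305),15),("tin",A,(304,173),21),("tinB",B,(267,265),21),("bottle",A,(353,170),60),("platter",A,(341,238),56),("spindle",A,(343,212),125)]:
    print(n,onz(s,*p,z).round())
W=cv2.imread("pics/wrist0.png")
a=cv2.resize(cv2.imread("pics/scene0.png")[140:340,220:440],None,fx=1.8,fy=1.8,interpolation=2)
b=cv2.resize(cv2.imread("pics/side0.png")[185:315,230:440],None,fx=1.9,fy=1.9,interpolation=2)
o=np.zeros((600,800,3),np.uint8);o[:360,:396]=a;o[:247,400:799]=b
w=cv2.resize(W,(384,240),interpolation=3);o[360:,:384]=w;
cv2.imwrite("pics/c1.png",o)
```

```text
scene cap (243, 199) [ 428. -162.   16.] 457.0 -> side [345. 293.]
scene cap (257, 218) [ 416. -238.   16.] 480.0 -> side [364. 274.]
scene cap (295, 231) [ 458. -332.   16.] 566.0 -> side [358. 250.]
side cap (344, 293) [ 430. -161.   16.] 459.0 -> scene [243. 198.]
side cap (362, 275) [ 419. -234.   16.] 480.0 -> scene [257. 217.]
side cap (356, 251) [ 461. -324.   16.] 563.0 -> scene [294. 229.]
side cap (396, 288) [ 347. -216.   16.] 409.0 -> scene [227. 228.]
spool [ 349. -329.   22.] [256. 254.]
pcb [ 382. -507.   15.]
pcb2 [ 518. -644.   15.]
tin [ 604. -195.   21.]
tinB [ 601. -184.   21.]
bottle [ 678. -305.   60.]
platter [ 500. -441.   56.]
spindle [ 510. -432.  125.]
```

View pics/c1.png

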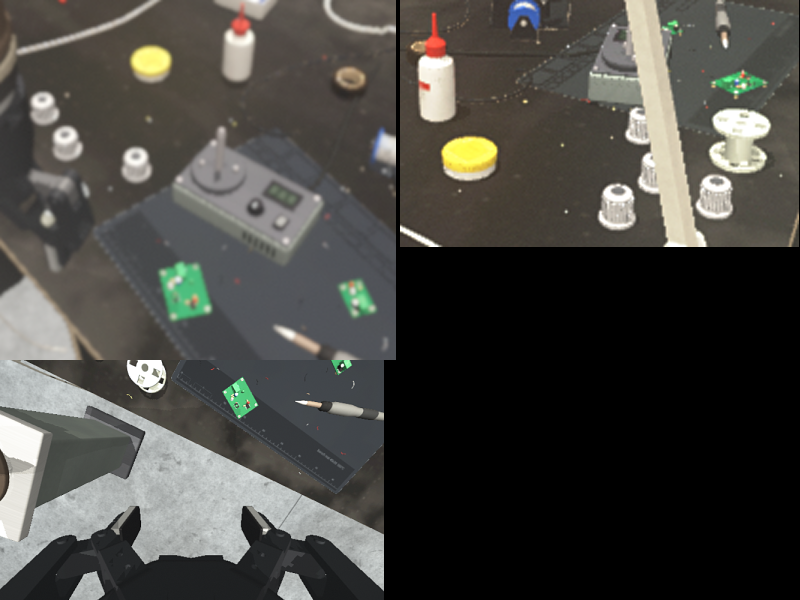

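Choices that could be mistaken for the cap, in side-view pixels: (344,293), (362,275), (356,251) and (396,288), at radii 459, 480, 565 and 409 mm. The one meant is (356,251), at about (460,-328). The crop shows a ribbed round cap there. The spool is at about (349,-329) and the winder spindle at about (505,-437). I'm moving over the spool for a closer look.

```bash
python3 -m inch '[{"delta_pos":[1.2,-0.4,0],"delta_rot":[0,0,0]},{"delta_pos":[2.6,-1,0],"delta_rot":[0,0,0]},{"delta_pos":[4.2,-1.6,0],"delta_rot":[0,0,0]},{"delta_pos":[5.7,-2.2,0],"delta_rot":[0,0,0]},{"delta_pos":[6.6,-2.6,0],"delta_rot":[0,0,0]},{"delta_pos":[7.1,-2.8,0],"delta_rot":[0,0,0]},{"delta_pos":[7.1,-2.8,0],"delta_rot":[0,0,0]},{"delta_pos":[7.1,-2.8,0],"delta_rot":[0,0,0]}]' 0
python3 - <<'E'
from h import *
s=snap("wrist","pics/wrist1.png"); print(arm.read_state()["eef_pos"])
for p in [(349,-329,45),(505,-437,56),(505,-437,125),(460,-328,33)]: print(p,proj(s,p).round())
E
```

```text
time: 1.15
eef_pos: [354.2, -336.3, 231.2]
tcp_rot: [[0.905, 0.426, -0.0], [0.426, -0.905, -0.0], [-0.0, -0.0, -1.0]]
force: [-0.7, 0.3, -0.4]
gripper_width: 85.5
gripper_force: 0.0
[ 354.17001514 -336.36572937  231.19245185]
(349, -329, 45) [310. 183.]
(505, -437, 56) [462.  97.]
(505, -437, 125) [504.  90.]
(460, -328, 33) [350.  94.]
```

View pics/wrist1.png

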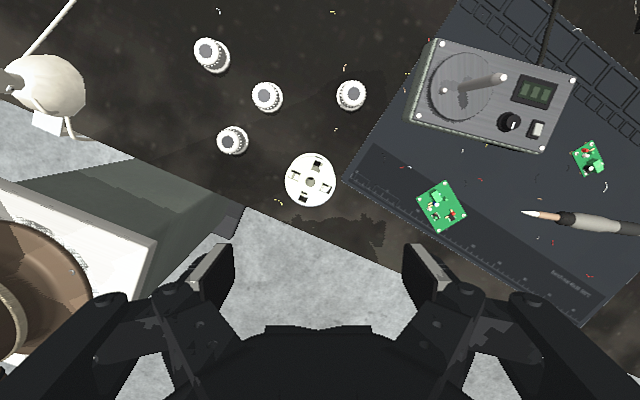

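The wrist view shows the spool at (310,181) with its slots visible, the cap at (351,95), the platter at about (462,88) and the spindle tip at (503,78). I'll measure the spool and cap with masks and crop the platter to find the pins.

```bash
cat > m.py <<'E'
from h import *
def blobs(s,x0,y0,x1,y1,fn,amin=50):
    im=cv2.cvtColor(s["image"],cv2.COLOR_RGB2HSV); m=np.zeros(im.shape[:2],np.uint8); m[y0:y1,x0:x1]=fn(im)[y0:y1,x0:x1]*255
    cs,_=cv2.findContours(m,cv2.RETR_EXTERNAL,cv2.CHAIN_APPROX_NONE); return m,[c for c in cs if cv2.contourArea(c)>amin]
E
python3 - <<'E'
from m import *
s=dict(np.load("pics/wrist1.npz"))
m,cs=blobs(s,278,145,345,215,lambda h:h[...,2]>150,300)
c=max(cs,key=cv2.contourArea);print("spool",cv2.boundingRect(c),cv2.fitEllipse(c))
fill=cv2.drawContours(np.zeros_like(m),[c],-1,255,-1); holes=(fill>0)&(m==0)
n,l,st,ce=cv2.connectedComponentsWithStats(holes.astype(np.uint8))
c0=None
for i in range(1,n):
    if st[i,4]>8: print("hole",st[i,4],ce[i].round(1),onz(s,*ce[i],45).round(1))
q=onz(s,*cv2.fitEllipse(c)[0],45);print("spool c",q.round(1))
m,cs=blobs(s,330,70,372,118,lambda h:h[...,2]>130,100)
for c in cs: print("cap",cv2.boundingRect(c),cv2.fitEllipse(c))
im=cv2.imread("pics/wrist1.png")
a=cv2.resize(im[40:130,415:520],None,fx=5,fy=5,interpolation=2)
b=cv2.resize(im[145:220,275:345],None,fx=3.8,fy=3.8,interpolation=2)
o=np.zeros((500,800,3),np.uint8);o[:450,:525]=a;o[:285,530:796]=b;
e=cv2.resize(im[70:120,325:377],None,fx=4,fy=4,interpolation=2);o[290:490,530:738]=e
cv2.imwrite("pics/c2.png",o)
E
```

```text
spool (285, 153, 51, 54) ((309.9784240722656, 179.576416015625), (49.98979949951172, 53.17793273925781), 6.994815349578857)
hole 37 [316.4 163.5] [ 373.4 -326.5   45. ]
hole 16 [295.5 172. ] [ 353.7 -308.4   45. ]
hole 28 [309.7 179.2] [ 353.  -327.2   45. ]
hole 15 [328.8 190.5] [ 350.2 -353.8   45. ]
hole 9 [303.6 192.6] [ 334.9 -327.3   45. ]
hole 42 [302.4 198.6] [ 327.5 -329.2   45. ]
spool c [ 352.7 -327.7   45. ]
cap (336, 80, 30, 31) ((350.758056640625, 94.62968444824219), (27.951904296875, 30.53105926513672), 34.182395935058594)
```

View pics/c2.png

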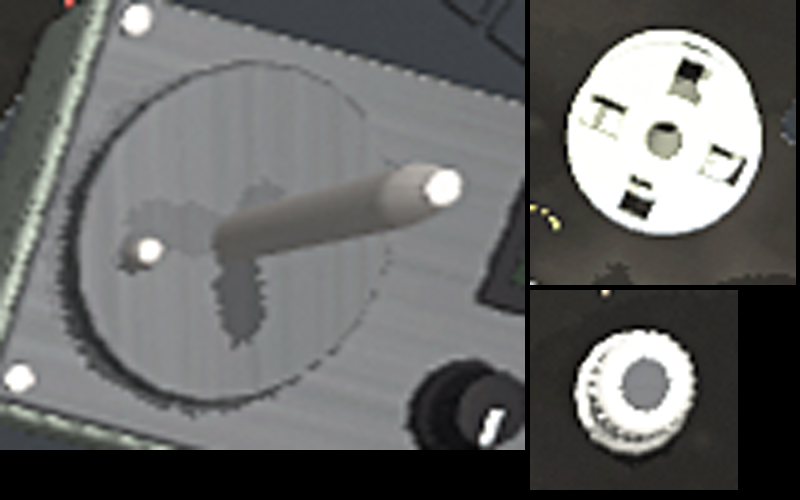

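The crop shows one pin top at pixel (445,90), with the other hidden behind the spindle. The platter centre is at about (462.2,86.6) and the spindle tip at (503.2,77.4). The spool slots are at about (317.1,165.3), (303.2,197.4), (294.7,175.3) and (326.1,187.9).

Run:
```python
from m import *
s=dict(np.load("pics/wrist1.npz"))
c=onz(s,462.2,86.6,56);t=onz(s,503.2,77.4,125);p=onz(s,445,90,63);print("platter",c.round(1),"tip",t.round(1),"pin",p.round(1))
for a in (c,t):
    d=p-a;print(np.hypot(*d[:2]).round(1),np.degrees(np.arctan2(d[1],d[0])).round(1))
P=[onz(s,*q,45)for q in[(317.1,165.3),(303.2,197.4),(294.7,175.3),(326.1,187.9)]]
for a,b in((0,1),(2,3)):
    d=P[a]-P[b];print("slot axis",np.degrees(np.arctan2(d[1],d[0])).round(1),np.hypot(*d[:2]).round(1),((P[a]+P[b])/2).round(1))
print("cap top",onz(s,350.8,92.8,33).round(1)); print("cap top2",onz(s,325+(645-530)/4,70+(383-290)/4,33).round(1))
A=dict(np.load("pics/scene0.npz"))
print("spindle tip proj in scene",proj(A,t).round(1))
```

```text
platter [ 513.9 -431.    56. ] tip [ 513.1 -431.   125. ] pin [ 501.4 -413.9   63. ]
21.1 126.2
20.7 124.5
slot axis 1.7 42.6 [ 350.5 -328.8   45. ]
slot axis 92.8 40.4 [ 350.7 -329.3   45. ]
cap top [ 461.5 -328.5   33. ]
cap top2 [ 462.5 -331.8   33. ]
spindle tip proj in scene [343.8 211.1]
```

Checks agree. The axis is at (513.5,-431), with the pin at radius 21 and 125.5° (35.5° mod 90). The spool is at (351.5,-328.5) with slots at about 2.2° mod 90, so it needs +33° in world yaw. Descending on the spool.

```bash
python3 -m inch '[{"delta_pos":[0,-0.3,1.2],"delta_rot":[0,0,0]},{"delta_pos":[0,-0.3,3],"delta_rot":[0,0,0]},{"delta_pos":[0,-0.3,4.8],"delta_rot":[0,0,0]},{"delta_pos":[0,-0.3,6.4],"delta_rot":[0,0,0]},{"delta_pos":[0,-0.3,7.6],"delta_rot":[0,0,0]},{"delta_pos":[0,-0.3,8.2],"delta_rot":[0,0,0]},{"delta_pos":[0,-0.3,8.4],"delta_rot":[0,0,0]},{"delta_pos":[0,-0.3,8.4],"delta_rot":[0,0,0]}]' 0
python3 -m inch '[{"delta_pos":[0,0,0],"delta_rot":[0,0,0]},{"delta_pos":[0,0,0],"delta_rot":[0,0,0]},{"delta_pos":[0,0,0],"delta_rot":[0,0,0]},{"delta_pos":[0,0,0],"delta_rot":[0,0,0]},{"delta_pos":[0,0,0],"delta_rot":[0,0,0]},{"delta_pos":[0,0,0],"delta_rot":[0,0,0]},{"delta_pos":[0,0,0],"delta_rot":[0,0,0]},{"delta_pos":[0,0,0],"delta_rot":[0,0,0]}]' 1 25
```

```text
time: 2.2
eef_pos: [351.7, -329.5, 22.0]
tcp_rot: [[0.905, 0.426, 0.001], [0.426, -0.905, -0.001], [0.0, 0.001, -1.0]]
force: [0.1, -0.4, 0.1]
gripper_width: 85.4
gripper_force: 0.0
time: 3.2
eef_pos: [352.0, -329.5, 22.6]
tcp_rot: [[0.904, 0.427, 0.001], [0.427, -0.904, -0.001], [0.001, 0.002, -1.0]]
force: [-0.2, 0.6, 5.4]
gripper_width: 58.5
gripper_force: 25.9
```

```bash
python3 -m inch '[{"delta_pos":[0,0,-0.8],"delta_rot":[0,0,0]},{"delta_pos":[0,0,-2.2],"delta_rot":[0,0,0]},{"delta_pos":[0,0,-4],"delta_rot":[0,0,0]},{"delta_pos":[0,0,-5.4],"delta_rot":[0,0,0]},{"delta_pos":[0.3,0.5,-6.4],"delta_rot":[0,0,-0.5]},{"delta_pos":[1,1.6,-6.4],"delta_rot":[0,0,-1.5]},{"delta_pos":[1.9,3,-6.4],"delta_rot":[0,0,-3]},{"delta_pos":[2.8,4.4,-6.4],"delta_rot":[0,0,-4.5]},{"delta_pos":[3.6,5.6,-6.4],"delta_rot":[0,0,-5.8]},{"delta_pos":[4,6.2,-6.4],"delta_rot":[0,0,-6.4]},{"delta_pos":[4.12,6.46,-6.4],"delta_rot":[0,0,-6.66]},{"delta_pos":[4.12,6.46,-6.4],"delta_rot":[0,0,-6.66]},{"delta_pos":[4.12,6.46,-6.4],"delta_rot":[0,0,-6.66]},{"delta_pos":[4.12,6.46,-6.4],"delta_rot":[0,0,-6.66]}]'
python3 - <<'E'
from h import *
w=snap("wrist","pics/wrist2.png");a=snap("scene","pics/scene2.png");b=snap("side","pics/side2.png")
st=arm.read_state();print(st["eef_pos"],st["force"])
P=(513.5,-431,150)
pa=proj(a,P);pb=proj(b,P);print(pa,pb,proj(w,P))
def crop(f,p,h,k):
    x,y=int(p[0]),int(p[1]);im=cv2.imread(f)[max(y-h,0):y+h,max(x-h,0):x+h];return cv2.resize(im,None,fx=k,fy=k,interpolation=2)
o=np.zeros((600,800,3),np.uint8)
c=crop("pics/scene2.png",pa,50,3);o[:c.shape[0],:c.shape[1]]=c
c=crop("pics/side2.png",pb,50,3);o[300:300+c.shape[0],:c.shape[1]]=c
c=cv2.resize(cv2.imread("pics/wrist2.png")[50:400,80:560],None,fx=1.04,fy=1.04);o[:c.shape[0],300:300+c.shape[1]]=c
cv2.imwrite("pics/c3.png",o)
E
```

```text
time: 4.95
eef_pos: [513.0, -430.9, 181.8]
tcp_rot: [[0.522, 0.853, 0.0], [0.853, -0.522, -0.0], [-0.0, 0.0, -1.0]]
force: [-0.8, -0.4, -1.4]
gripper_width: 58.5
gripper_force: 27.1
[ 513.23328111 -430.97577806  181.66000216] [-0.03302216  0.09700004 -0.43938478]
[344.55352137 202.71985483] [351.73178524 174.51537543] [316.36235976 227.57045602]
```

View pics/c3.png

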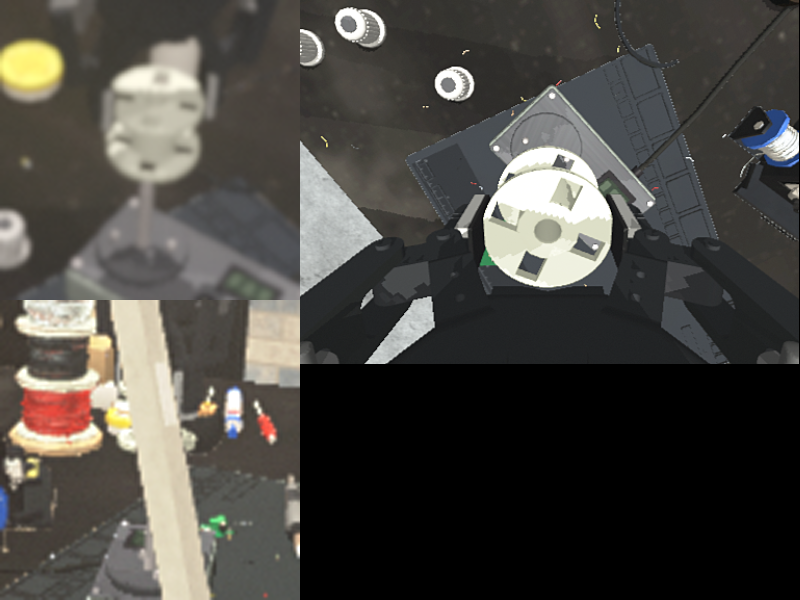

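The spool hangs upright over the spindle. In the wrist view its bore is at about (317.5,272). I'll check bore centre and slot angle from it.

Run:
```python
from h import *
s=dict(np.load("pics/wrist2.npz"))
f=lambda x,y,z=205:onz(s,(x-300)/1.04+80,y/1.04+50,z)
print("bore",f(547,231).round(1))
for a,b in(((504,215),(591,245)),((568,190),(530,264))):
    d=f(*a)-f(*b);print(np.degrees(np.arctan2(d[1],d[0])).round(1)%90,((f(*a)+f(*b))/2).round(1))
from m import *
m,cs=blobs(s,250,190,390,340,lambda h:(h[...,2]>140)&(h[...,1]<70),1500)
A=cv2.imread("pics/scene2.png");
for c in cs: print(cv2.boundingRect(c),len(c))
```

```text
bore [ 513.5 -432.6  205. ]
37.400000000000006 [ 514.1 -432.6  205. ]
33.7 [ 514.7 -431.8  205. ]
(256, 190, 134, 137) 606
```

Bore at (514,-432) and slots at 35.5°, as wanted. Lowering over the spindle end.

```bash
python3 -m inch '[{"delta_pos":[0,0,0.5],"delta_rot":[0,0,0]},{"delta_pos":[0,0,1],"delta_rot":[0,0,0]},{"delta_pos":[0,0,1.2],"delta_rot":[0,0,0]},{"delta_pos":[0,0,1.35],"delta_rot":[0,0,0]},{"delta_pos":[0,0,1.5],"delta_rot":[0,0,0]},{"delta_pos":[0,0,1.65],"delta_rot":[0,0,0]},{"delta_pos":[0,0,1.8],"delta_rot":[0,0,0]},{"delta_pos":[0,0,1.8],"delta_rot":[0,0,0]}]'
```

```text
time: 6.1
eef_pos: [513.2, -430.6, 135.7]
tcp_rot: [[0.522, 0.853, -0.001], [0.853, -0.522, 0.001], [0.0, -0.001, -1.0]]
force: [-1.3, 1.1, -2.6]
gripper_width: 58.3
gripper_force: 27.2
```

```bash
python3 -m inch '[{"delta_pos":[0,0,0.3],"delta_rot":[0,0,0]},{"delta_pos":[0,0,0.6],"delta_rot":[0,0,0]},{"delta_pos":[0,0,0.9],"delta_rot":[0,0,0]},{"delta_pos":[0,0,1.2],"delta_rot":[0,0,0]},{"delta_pos":[0,0,1.5],"delta_rot":[0,0,0]},{"delta_pos":[0,0,1.7],"delta_rot":[0,0,0]},{"delta_pos":[0,0,1.75],"delta_rot":[0,0,0]},{"delta_pos":[0,0,1.75],"delta_rot":[0,0,0]}]'
```

```text
time: 7.1
eef_pos: [513.5, -429.6, 92.2]
tcp_rot: [[0.521, 0.854, -0.0], [0.854, -0.521, 0.003], [0.002, -0.002, -1.0]]
force: [-1.7, 7.0, 0.7]
gripper_width: 58.5
gripper_force: 27.4
```

The +7 N in y says the spool leans on the spindle, so I'm shifting it 2 mm towards +y.

```bash
python3 -m inch '[{"delta_pos":[0.035,-0.02,0],"delta_rot":[0,0,0]},{"delta_pos":[0.07,-0.04,0],"delta_rot":[0,0,0]},{"delta_pos":[0.07,-0.04,0],"delta_rot":[0,0,0]},{"delta_pos":[0.07,-0.04,0],"delta_rot":[0,0,0]}]'
```

```text
time: 7.6
eef_pos: [513.6, -429.3, 92.4]
tcp_rot: [[0.522, 0.853, -0.0], [0.853, -0.522, -0.0], [-0.0, 0.0, -1.0]]
force: [-0.7, 1.3, -1.3]
gripper_width: 58.7
gripper_force: 27.2
```

Free now. Lowering gently to the pins (contact expected near TCP z 85).

```bash
python3 -m inch '[{"delta_pos":[0,0,0.06],"delta_rot":[0,0,0]},{"delta_pos":[0,0,0.12],"delta_rot":[0,0,0]},{"delta_pos":[0,0,0.18],"delta_rot":[0,0,0]},{"delta_pos":[0,0,0.24],"delta_rot":[0,0,0]},{"delta_pos":[0,0,0.27],"delta_rot":[0,0,0]},{"delta_pos":[0,0,0.27],"delta_rot":[0,0,0]}]'
python3 -m inch '[{"delta_pos":[0,0,0.02],"delta_rot":[0,0,0]},{"delta_pos":[0,0,0.04],"delta_rot":[0,0,0]},{"delta_pos":[0,0,0.06],"delta_rot":[0,0,0]},{"delta_pos":[0,0,0.06],"delta_rot":[0,0,0]}]'
```

```text
time: 8.35
eef_pos: [513.6, -429.2, 85.7]
tcp_rot: [[0.522, 0.853, 0.0], [0.853, -0.522, -0.0], [-0.0, 0.0, -1.0]]
force: [-0.2, 0.5, -1.3]
gripper_width: 58.5
gripper_force: 27.2
time: 8.85
eef_pos: [513.6, -429.2, 84.3]
tcp_rot: [[0.522, 0.853, 0.0], [0.853, -0.522, -0.0], [-0.0, 0.0, -1.0]]
force: [0.5, 0.4, -0.9]
gripper_width: 58.4
gripper_force: 27.3
```

```bash
python3 -m inch '[{"delta_pos":[0,0,0.02],"delta_rot":[0,0,0]},{"delta_pos":[0,0,0.04],"delta_rot":[0,0,0]},{"delta_pos":[0,0,0.06],"delta_rot":[0,0,0]},{"delta_pos":[0,0,0.06],"delta_rot":[0,0,0]}]'
```

```text
time: 9.35
eef_pos: [513.6, -429.1, 82.7]
tcp_rot: [[0.522, 0.853, -0.0], [0.853, -0.522, -0.0], [-0.0, -0.0, -1.0]]
force: [-1.2, -0.2, -0.8]
gripper_width: 58.3
gripper_force: 27.3
```

No contact force while below pin height, so the pins seem to be in the slots. Continuing in small steps.

```bash
python3 -m inch '[{"delta_pos":[0,0,0.02],"delta_rot":[0,0,0]},{"delta_pos":[0,0,0.04],"delta_rot":[0,0,0]},{"delta_pos":[0,0,0.06],"delta_rot":[0,0,0]},{"delta_pos":[0,0,0.06],"delta_rot":[0,0,0]}]'
python3 -m inch '[{"delta_pos":[0,0,0.02],"delta_rot":[0,0,0]},{"delta_pos":[0,0,0.04],"delta_rot":[0,0,0]},{"delta_pos":[0,0,0.06],"delta_rot":[0,0,0]},{"delta_pos":[0,0,0.06],"delta_rot":[0,0,0]}]'
```

```text
time: 9.85
eef_pos: [513.6, -429.1, 81.2]
tcp_rot: [[0.522, 0.853, -0.0], [0.853, -0.522, 0.0], [0.0, -0.0, -1.0]]
force: [0.0, 0.3, -1.0]
gripper_width: 58.4
gripper_force: 27.3
time: 10.35
eef_pos: [513.6, -429.1, 79.7]
tcp_rot: [[0.522, 0.853, -0.0], [0.853, -0.522, 0.0], [-0.0, -0.0, -1.0]]
force: [-0.3, -0.1, -0.4]
gripper_width: 58.6
gripper_force: 27.3
```

```bash
python3 -m inch '[{"delta_pos":[0,0,0.02],"delta_rot":[0,0,0]},{"delta_pos":[0,0,0.04],"delta_rot":[0,0,0]},{"delta_pos":[0,0,0.04],"delta_rot":[0,0,0]},{"delta_pos":[0,0,0.04],"delta_rot":[0,0,0]}]'
```

```text
time: 10.85
eef_pos: [513.7, -429.1, 78.9]
tcp_rot: [[0.522, 0.853, 0.0], [0.853, -0.522, -0.0], [0.0, 0.0, -1.0]]
force: [-0.5, 0.3, 0.6]
gripper_width: 58.7
gripper_force: 27.3
```

Contact is just starting at the expected home height. Releasing and rising straight up.

```bash
python3 -m inch '[{"delta_pos":[0,0,0],"delta_rot":[0,0,0]},{"delta_pos":[0,0,0],"delta_rot":[0,0,0]},{"delta_pos":[0,0,0],"delta_rot":[0,0,0]},{"delta_pos":[0,0,0],"delta_rot":[0,0,0]},{"delta_pos":[0,0,0],"delta_rot":[0,0,0]},{"delta_pos":[0,0,-0.6],"delta_rot":[0,0,0]},{"delta_pos":[0,0,-1.6],"delta_rot":[0,0,0]},{"delta_pos":[0,0,-3],"delta_rot":[0,0,0]},{"delta_pos":[0,0,-4.4],"delta_rot":[0,0,0]},{"delta_pos":[0,0,-5],"delta_rot":[0,0,0]},{"delta_pos":[0,0,-5],"delta_rot":[0,0,0]},{"delta_pos":[0,0,-5],"delta_rot":[0,0,0]}]' 0
python3 - <<'E'
from h import *
w=snap("wrist","pics/wrist3.png");a=snap("scene","pics/scene3.png")
st=arm.read_state();print(st["eef_pos"],st["force"],st["gripper_width"])
print(proj(w,(513.5,-430.5,101)),proj(a,(513.5,-430.5,80)))
o=np.zeros((600,800,3),np.uint8)
o[:400,:]=cv2.resize(cv2.imread("pics/wrist3.png")[40:280,80:560],(800,400),interpolation=2)
x,y=proj(a,(513.5,-430.5,80)).astype(int)
o[400:,:300]=cv2.resize(cv2.imread("pics/scene3.png")[y-25:y+25,x-38:x+37],(300,200),interpolation=2)
cv2.imwrite("pics/c4.png",o)
E
```

```text
time: 12.35
eef_pos: [513.2, -428.8, 202.2]
tcp_rot: [[0.522, 0.853, -0.002], [0.853, -0.522, 0.001], [0.0, -0.002, -1.0]]
force: [-0.2, -0.0, 0.3]
gripper_width: 85.3
gripper_force: 0.0
[ 513.07124071 -428.66606332  202.03826424] [-0.20602703  0.63421057  0.1723356 ] 85.26776012125758
[317.79006005 201.29240272] [342.67446484 224.99850119]
```

View pics/c4.png

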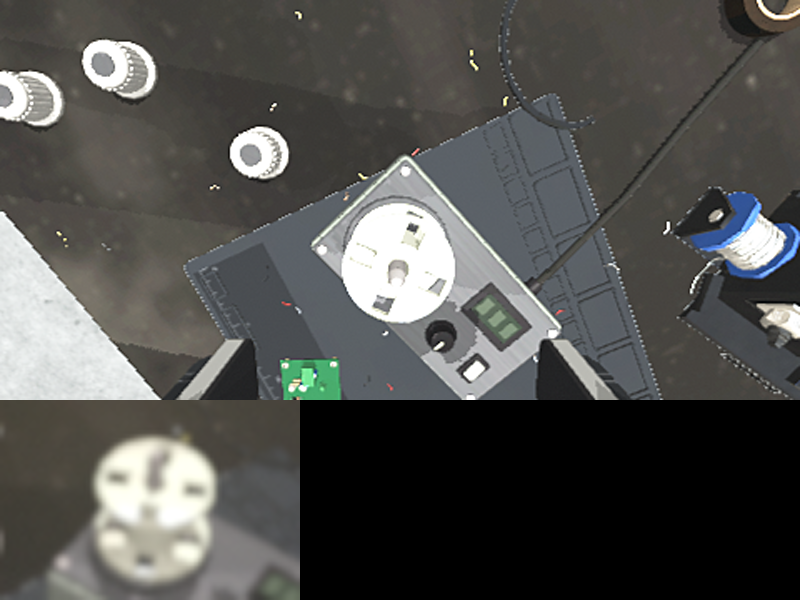

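The spool sits squarely on the platter over the spindle. The cap to fetch is at crop (252,154), which is pixel (231,132). Computing sizes and the next move.

Run:
```python
from m import *
s=dict(np.load("pics/wrist3.npz"))
f=lambda x,y,z:onz(s,x/1.6667+80,y/1.6667+40,z)
print("diam at 101", np.linalg.norm(f(341,263,101)-f(456,263,101)).round(1))
print("spool c",f(398.5,263,101).round(1),"tip",f(401,271,125).round(1))
m,cs=blobs(s,210,112,258,155,lambda h:h[...,2]>130,100)
for c in cs: print(cv2.fitEllipse(c))
g=f(252,154,33);print("cap",g.round(1))
st=arm.read_state();x=np.array([.5217,.8531]);y=np.array([.8531,-.5217])
d=g[:2]-st["eef_pos"][:2];print(d.round(1),(d@x/25).round(3),(d@y/25).round(3),st["qpos"].round(1) if hasattr(st["qpos"],"round") else st["qpos"])
```

```text
diam at 101 62.1
spool c [ 516.2 -428.3  101. ] tip [ 518.5 -426.9  125. ]
((235.36424255371094, 131.34413146972656), (30.260700225830078, 34.72161102294922), 94.81282043457031)
cap [ 464.  -331.8   33. ]
[-49.1  96.9] 2.282 -3.697 [-39.9  23.5  15.3  82.    0.   81.6]
```

The diameter bias matches the first spool view, so the top is at home height. Moving to the cap at about (462,-330.5), turned 30° so the fingers stay clear of the winder.

```bash
python3 -m inch '[{"delta_pos":[0.4,-0.6,0],"delta_rot":[0,0,-0.8]},{"delta_pos":[1.1,-1.8,0],"delta_rot":[0,0,-2.4]},{"delta_pos":[1.8,-3,0],"delta_rot":[0,0,-4.2]},{"delta_pos":[2.2,-3.6,0.5],"delta_rot":[0,0,-5.6]},{"delta_pos":[2.29,-3.8,2],"delta_rot":[0,0,-6]},{"delta_pos":[2.29,-3.8,3.6],"delta_rot":[0,0,-6]},{"delta_pos":[2.29,-3.8,5],"delta_rot":[0,0,-6]},{"delta_pos":[2.29,-3.8,5.8],"delta_rot":[0,0,-6]},{"delta_pos":[2.29,-3.8,6],"delta_rot":[0,0,-6]},{"delta_pos":[2.29,-3.8,6],"delta_rot":[0,0,-6]},{"delta_pos":[2.29,-3.8,6],"delta_rot":[0,0,-6]}]' 0
python3 - <<'E'
from m import *
s=snap("wrist","pics/wrist4.png");st=arm.read_state();e=st["eef_pos"];print(e,st["force"])
u=proj(s,(462,-330.5,33));print(u)
x,y=u.astype(int)
o=cv2.resize(cv2.imread("pics/wrist4.png")[y-90:y+90,x-120:x+120],None,fx=3,fy=3,interpolation=2);cv2.imwrite("pics/c5.png",o);print(x-120,y-90)
E
```

```text
time: 13.82
eef_pos: [463.0, -331.1, 54.8]
tcp_rot: [[0.025, 1.0, 0.001], [1.0, -0.025, -0.001], [-0.001, 0.001, -1.0]]
force: [0.3, -0.7, 0.4]
gripper_width: 85.6
gripper_force: 0.0
[ 462.99742877 -331.11255255   54.86990253] [ 0.01889419 -0.0444449   0.66063554]
[314.03305262 231.43923724]
194 141
```

View pics/c5.png

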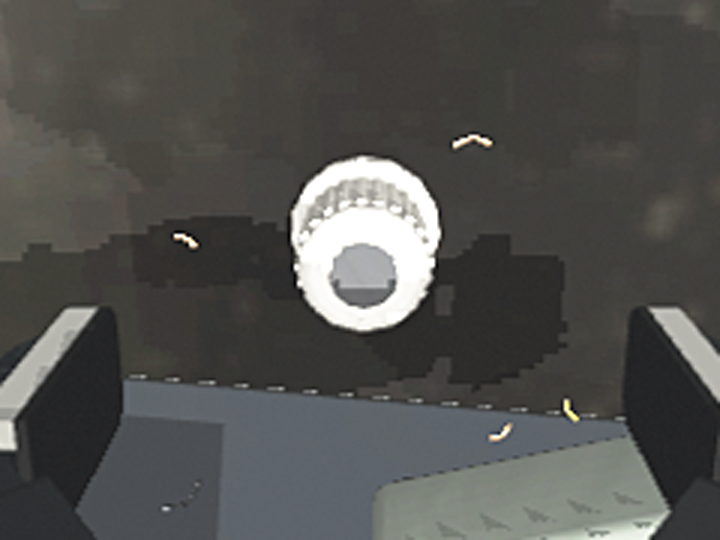

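The cap top is centred at crop (364,272), within 1 mm of under the tool. Descending and gripping.

```bash
python3 -m inch '[{"delta_pos":[0.02,0,0.5],"delta_rot":[0,0,0]},{"delta_pos":[0.02,0,1],"delta_rot":[0,0,0]},{"delta_pos":[0.02,0,1.5],"delta_rot":[0,0,0]},{"delta_pos":[0.02,0,1.8],"delta_rot":[0,0,0]},{"delta_pos":[0.02,0,1.86],"delta_rot":[0,0,0]},{"delta_pos":[0.02,0,1.86],"delta_rot":[0,0,0]},{"delta_pos":[0.02,0,1.86],"delta_rot":[0,0,0]}]' 0
python3 -m inch '[{"delta_pos":[0,0,0],"delta_rot":[0,0,0]},{"delta_pos":[0,0,0],"delta_rot":[0,0,0]},{"delta_pos":[0,0,0],"delta_rot":[0,0,0]},{"delta_pos":[0,0,0],"delta_rot":[0,0,0]},{"delta_pos":[0,0,0],"delta_rot":[0,0,0]},{"delta_pos":[0,0,0],"delta_rot":[0,0,0]},{"delta_pos":[0,0,0],"delta_rot":[0,0,0]},{"delta_pos":[0,0,0],"delta_rot":[0,0,0]},{"delta_pos":[0,0,0],"delta_rot":[0,0,0]}]' 1 30
```

```text
time: 14.75
eef_pos: [462.7, -330.4, 7.8]
tcp_rot: [[0.025, 1.0, 0.001], [1.0, -0.025, -0.0], [-0.0, 0.001, -1.0]]
force: [0.5, -0.2, -0.1]
gripper_width: 85.4
gripper_force: 0.0
time: 15.88
eef_pos: [462.5, -330.3, 7.5]
tcp_rot: [[0.025, 1.0, 0.0], [1.0, -0.025, -0.0], [-0.0, 0.0, -1.0]]
force: [0.1, 0.5, 4.7]
gripper_width: 27.0
gripper_force: 29.9
```

```bash
python3 -m inch '[{"delta_pos":[0,0,-0.8],"delta_rot":[0,0,0]},{"delta_pos":[0,0,-2.2],"delta_rot":[0,0,0]},{"delta_pos":[0,0,-4],"delta_rot":[0,0,0]},{"delta_pos":[0,0,-5.4],"delta_rot":[0,0,0]},{"delta_pos":[-0.4,0.2,-6],"delta_rot":[0,0,0]},{"delta_pos":[-1.4,0.8,-6],"delta_rot":[0,0,0]},{"delta_pos":[-2.6,1.4,-6],"delta_rot":[0,0,0]},{"delta_pos":[-3.5,1.9,-6],"delta_rot":[0,0,0]},{"delta_pos":[-3.94,2.17,-6],"delta_rot":[0,0,0]},{"delta_pos":[-3.94,2.17,-6],"delta_rot":[0,0,0]},{"delta_pos":[-3.94,2.17,-6],"delta_rot":[0,0,0]},{"delta_pos":[-3.94,2.17,-6],"delta_rot":[0,0,0]}]'
python3 - <<'E'
from m import *
o=np.zeros((480,800,3),np.uint8);s={}
for i,n in enumerate(("scene","wrist")):
    s[n]=snap(n,f"pics/{n}5.png");st=arm.read_state();e=st["eef_pos"]
    x,y=np.int64(proj(s[n],(514,-430,130)));h=(40,70)[i];k=400/(2*h);print(n,x-h,y-h,k)
    o[:400,i*400:i*400+400]=cv2.resize(cv2.imread(f"pics/{n}5.png")[y-h:y+h,x-h:x+h],(400,400),interpolation=2)
print(e,st["force"],st["gripper_width"]);cv2.imwrite("pics/c6.png",o)
E
```

```text
time: 17.38
eef_pos: [513.9, -429.3, 157.7]
tcp_rot: [[0.025, 1.0, 0.0], [1.0, -0.025, 0.0], [0.0, 0.0, -1.0]]
force: [1.0, 0.8, -0.6]
gripper_width: 26.8
gripper_force: 29.7
scene 303 169 5.0
wrist 245 159 2.857142857142857
[ 514.03905416 -429.47984034  157.71742813] [-1.15566462 -0.29819775 -0.14096482] 26.93847210472448
```

View pics/c6.png

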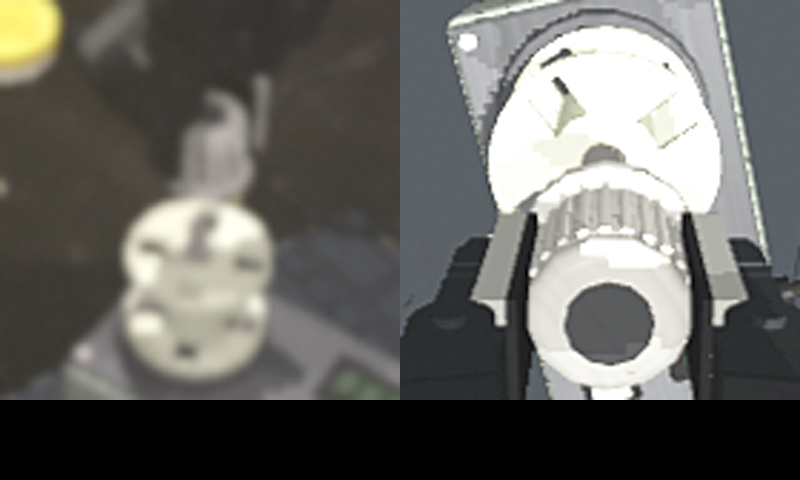

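The cap hangs upright right above the spindle (scene crop (212,150), spindle tip about (205,215)). Lowering it over the end.

```bash
python3 -m inch '[{"delta_pos":[0,0,0.4],"delta_rot":[0,0,0]},{"delta_pos":[0,0,0.8],"delta_rot":[0,0,0]},{"delta_pos":[0,0,0.95],"delta_rot":[0,0,0]},{"delta_pos":[0,0,1.05],"delta_rot":[0,0,0]},{"delta_pos":[0,0,1.15],"delta_rot":[0,0,0]},{"delta_pos":[0,0,1.25],"delta_rot":[0,0,0]},{"delta_pos":[0,0,1.35],"delta_rot":[0,0,0]},{"delta_pos":[0,0,1.4],"delta_rot":[0,0,0]},{"delta_pos":[0,0,1.4],"delta_rot":[0,0,0]}]'
```

```text
time: 18.6
eef_pos: [513.6, -429.9, 122.0]
tcp_rot: [[0.025, 1.0, -0.001], [1.0, -0.025, 0.0], [0.0, -0.001, -1.0]]
force: [-4.0, 1.5, -0.6]
gripper_width: 27.2
gripper_force: 29.8
```

On the spindle with a slight -4 N in x. Shifting 0.75 mm that way and lowering to just above the spool.

```bash
python3 -m inch '[{"delta_pos":[0.01,-0.03,0],"delta_rot":[0,0,0]},{"delta_pos":[0.01,-0.03,0.12],"delta_rot":[0,0,0]},{"delta_pos":[0.01,-0.03,0.24],"delta_rot":[0,0,0]},{"delta_pos":[0.01,-0.03,0.36],"delta_rot":[0,0,0]},{"delta_pos":[0.01,-0.03,0.44],"delta_rot":[0,0,0]},{"delta_pos":[0.01,-0.03,0.48],"delta_rot":[0,0,0]},{"delta_pos":[0.01,-0.03,0.48],"delta_rot":[0,0,0]}]'
```

```text
time: 19.48
eef_pos: [513.4, -429.7, 110.1]
tcp_rot: [[0.025, 1.0, -0.0], [1.0, -0.025, 0.0], [0.0, -0.0, -1.0]]
force: [-3.0, 0.2, -1.2]
gripper_width: 26.8
gripper_force: 29.7
```

```bash
python3 -m inch '[{"delta_pos":[0,-0.02,0.02],"delta_rot":[0,0,0]},{"delta_pos":[0,-0.02,0.04],"delta_rot":[0,0,0]},{"delta_pos":[0,-0.02,0.05],"delta_rot":[0,0,0]},{"delta_pos":[0,-0.02,0.05],"delta_rot":[0,0,0]}]'
```

```text
time: 19.98
eef_pos: [513.1, -429.8, 109.1]
tcp_rot: [[0.025, 1.0, 0.0], [1.0, -0.025, -0.0], [-0.0, 0.0, -1.0]]
force: [0.3, 0.6, -0.9]
gripper_width: 26.8
gripper_force: 29.8
```

Force-free, with the cap about 0.6 mm above the spool. Releasing, rising and checking.

```bash
python3 -m inch '[{"delta_pos":[0,0,0],"delta_rot":[0,0,0]},{"delta_pos":[0,0,0],"delta_rot":[0,0,0]},{"delta_pos":[0,0,0],"delta_rot":[0,0,0]},{"delta_pos":[0,0,0],"delta_rot":[0,0,0]},{"delta_pos":[0,0,0],"delta_rot":[0,0,0]},{"delta_pos":[0,0,0],"delta_rot":[0,0,0]},{"delta_pos":[0,0,-0.6],"delta_rot":[0,0,0]},{"delta_pos":[0,0,-1.6],"delta_rot":[0,0,0]},{"delta_pos":[0,0,-3],"delta_rot":[0,0,0]},{"delta_pos":[0,0,-4.2],"delta_rot":[0,0,0]},{"delta_pos":[0,0,-5],"delta_rot":[0,0,0]},{"delta_pos":[0,0,-5],"delta_rot":[0,0,0]},{"delta_pos":[0,0,-5],"delta_rot":[0,0,0]},{"delta_pos":[0,0,-5],"delta_rot":[0,0,0]}]' 0
python3 - <<'E'
from m import *
o=np.zeros((480,800,3),np.uint8);s={}
for i,n in enumerate(("scene","wrist")):
    s[n]=snap(n,f"pics/{n}6.png");st=arm.read_state()
    x,y=np.int64(proj(s[n],(514,-430,100)));h=(40,70)[i];k=400/(2*h);print(n,x-h,y-h,k,"exp cap top",((proj(s[n],(514,-430,134))-[x-h,y-h])*k).round()+[400*i,0])
    o[:400,i*400:i*400+400]=cv2.resize(cv2.imread(f"pics/{n}6.png")[y-h:y+h,x-h:x+h],(400,400),interpolation=2)
print(st["eef_pos"],st["force"],st["gripper_width"]);cv2.imwrite("pics/c7.png",o)
E
```

```text
time: 21.72
eef_pos: [512.5, -429.4, 232.8]
tcp_rot: [[0.025, 1.0, -0.002], [1.0, -0.025, 0.001], [0.001, -0.002, -1.0]]
force: [-0.5, 0.8, -0.7]
gripper_width: 85.3
gripper_force: 0.0
scene 303 178 5.0 exp cap top [205. 149.]
wrist 248 121 2.857142857142857 exp cap top [600. 227.]
[ 512.63535448 -429.47259839  233.01795539] [ 0.2800131  -0.34160742 -0.99209079] 85.17386430082664
```

View pics/c7.png

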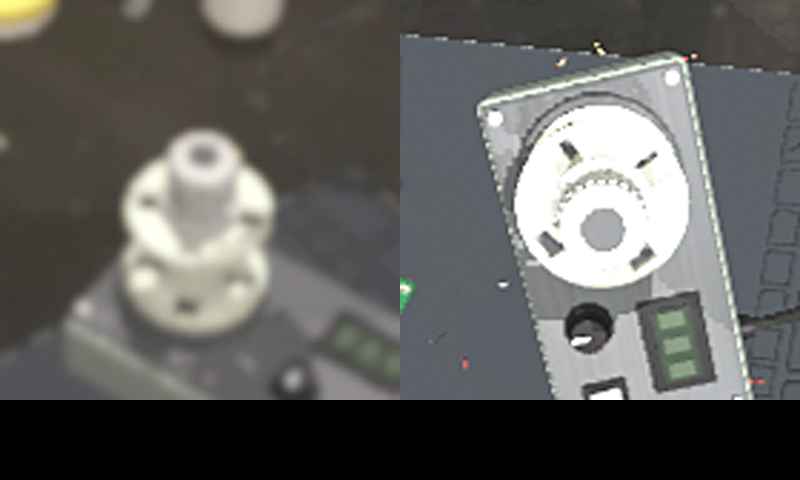

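The cap stands upright on the spool: its top is at (205,153) in the scene crop (expected (205,149)) and at (604,229) in the wrist crop (expected (600,227)). The spool is flush, and the gripper is open and clear.

```bash
python3 -c "
from station import arm
print(arm.hand_in())"
```

```text
the job is handed in; nothing more can be done
None
```

I handed the job in at about 22 s of the 64 s allowed: the last pictures show the spool flush on the platter and the cap upright on top of it, with the gripper open and clear; no verdict came back.

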